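# Zero the bench comparator and gauge a spacer

## Task

Zero the V-block dial comparator on the brass master that sits in it: turn the gauge's bezel until its red zero mark stands at the tip of the needle, and let go. Then draw the master out and stand it gently on the green pad, and push the plain aluminium spacer upright down into the master's place, between the V and the sprung plunger, until you feel it land on the seat, and press it home there with about 20 newtons, never twice that; leave the bezel as zeroed, let go, and leave everything else alone.

Things in the scene. Friction and masses are not known exactly. Their poses are not given: they have to be found in the camera images.
- stand: Fixed comparator stand on a grey base plate 110 x 205 mm whose top is 12 to 20 mm above the bench (varies). Origin 12 mm below that top on the axis of the master in its place; z up. A 90 degree steel V, walls 36 mm tall above the plate, stands on the +y side, opening to -y, apex at y +24 mm. A dial gauge lies face up, dial centre at y -98 mm; its plunger points along +y, 28 mm above the plate.
- nest (a point): On top of the base plate on the axis of the master in its place; axes as stand. Here a 25 mm steel seat disc stands 0 to 7 mm above the plate, locked at an unknown height: it must be felt. The spacer's axis, when home, is 1.4 mm towards -y. Past the plunger the spacer must be pushed with some 3 to 10 N and may stick; pressing it home on the seat wants 20 N (10 to 40 on the seat).
- plunger: Sprung plunger: 5.6 mm rod, 12 mm ball tip; origin at the ball's centre; slides along the stand's y. Fully out, the ball's end is 14 mm to -y of the nest point; the master presses it back 3 mm, the spacer 5.4 mm, its stop is at 12 mm. Spring 4 N fully out, 5.2 N on the master, 6.2 N on the spacer. Delicate: loads above 40 N harm it.
- bezel: Gauge's rotating bezel with white scale: disc 51 mm across, 16 mm tall, two dark lugs along its x axis, flat ends 60 mm apart, 16 mm wide, gripped from above. Origin on its axis at its underside, 38 mm above the plate. Red zero mark on its +x side. Turns about z with 0.06 N m friction, stays put. Starts 0.35 to 1.05 rad counter-clockwise (from above) of zero. Gauge body below: 52 mm across.
- needle: The gauge's black needle, just above the scale; origin on the dial axis, x axis points along the needle to its tip. It is driven by the plunger and turns clockwise (from above) 0.14 rad for each mm that the plunger is pressed in. The robot need not touch it.
- needle_tip (a point): Tip of the needle, 20 mm from the dial axis.
- master: Upright turned plug, 34 mm diameter, 76 mm tall, origin at the centre of its underside, z up its axis; its lowest 5 mm taper from 28 mm diameter at the underside to 34 mm. Brass, 0.35 kg, with a thin collar 44 mm across, 26 to 30 mm above the underside, that rests on the top of the V walls: in its place its underside is 10 mm above the plate.
- spacer: Upright turned plug, 36 mm diameter, 76 mm tall, origin at the centre of its underside, z up its axis; its lowest 16 mm taper from 20 mm diameter at the underside to 36 mm. Bare aluminium, silver, about 0.25 kg; stands on the bench to the robot's left.
- pad: Green square pad fixed to the bench, 90 x 90 mm, 4 mm thick; origin at the centre of its underside.
- flanged_bush: Bystander: copper bush, 48 mm flange, 45 mm tall. Origin at the underside.
- black_collar: Bystander: black disc 42 mm diameter, 26 mm tall. Origin at the underside.
- wrench: Bystander: wrench, 200 mm, lying on the bench.
- screwdriver: Bystander: screwdriver lying on the bench.
- jar: Bystander: amber glass jar 70 mm diameter, 90 mm tall.
- flask: Bystander: blue flask 66 mm diameter, 210 mm tall.
- bar_end: Bystander: steel bar end, 32 mm diameter, 120 mm long, lying.
Mind the look-alikes: they are no part of the job. Several things have the shape of the pad; the one meant has the colours described above. What is shaped like the spacer but pink is not meant.

How it is judged (in metres and radians):
On the way, in this order (a step that is already met when the one before it is completed fails the run):
1. the bezel is let go with its zero mark at the needle tip (needle tip within 2.5 mm of the mark's line, on its side) while the master is in its place (y of needle_tip in the frame of bezel between -0.0025 and 0.0025 m and x of needle_tip in the frame of bezel above 0 m and x of master in the frame of nest between -0.003 and 0.003 m and y of master in the frame of nest between -0.003 and 0.003 m and z of master in the frame of nest below 0.012 m and angle between master's own z axis and vertical below 0.04 rad and contact force between the fingers and bezel below 0.1 N), for 0.2 s.
2. the master stands upright on the green pad (horizontal distance between master and pad below 0.026 m and height (world z) of master below 0.0065 m and angle between master's own z axis and vertical below 0.05 rad), for 0.2 s.
3. the spacer is pressed home on the seat with more than 10 N, upright in the V (x of spacer in the frame of nest between -0.003 and 0.003 m and y of spacer in the frame of nest between -0.0044 and 0.0016 m and z of spacer in the frame of nest below 0.009 m and angle between spacer's own z axis and vertical below 0.04 rad and contact force between spacer and seat_c0 above 10 N), for 0.1 s.
At the end, for the whole second after the job is handed in: Spacer home on the seat (within 1.5 mm; seat_c0, its disc, has its centre 5.5 mm below its top), axis within 3 mm of its place, upright, plunger bearing on it. Master upright on the pad (centres within 26 mm). Bezel as zeroed: needle tip 3.5 to 9.5 mm clockwise of the zero mark (all of step 2 and x of spacer in the frame of nest between -0.003 and 0.003 m and y of spacer in the frame of nest between -0.0044 and 0.0016 m and z of spacer in the frame of nest below 0.009 m and angle between spacer's own z axis and vertical below 0.04 rad and distance between spacer and seat_c0 below 0.0072 m and contact force between spacer and plunger above 2 N and linear speed of each of spacer, master below 0.01 m/s and y of needle_tip in the frame of bezel between -0.0095 and -0.0035 m and x of needle_tip in the frame of bezel above 0 m); the robot touches nothing.
It fails at once if the spacer is pressed on the seat with more than 40 N (contact force between spacer and seat_c0 above 40 N).
It fails at once if the plunger is loaded with more than 40 N (contact force between anything else and plunger above 40 N).
It fails at once if the master is set down on the pad with more than 80 N (contact force between master and pad above 80 N).
It fails at once if a bystander is moved more than 20 mm (distance of any of flanged_bush, black_collar, wrench, screwdriver, jar, flask, bar_end from where it was at the start of the episode above 0.02 m).
It also fails if it takes over 67 s, if anything falls off the work surface, if the arm or the gripper's body presses on something with over 40 N, if the wrist force passes 120 N, or if a joint passes its speed limit or range.

## Robot

A 6-joint arm with a two-finger parallel gripper is mounted at the origin on the work surface. World frame = base frame: x ahead of the robot, y to its left, z up, the work surface at z = 0. Lengths are in m, angles in degrees, forces in N, time in s.
With the tool pointing down it reaches from about 0.4 to 0.825 m from the base axis. Payload 7 kg.
Tool frame: the origin (TCP) lies midway between the tips of the shut fingers; the grasp point (between the pads) lies 19 mm behind it (r.grip_point_offset is the z of the grasp point in the tool frame, in m); z points along the fingers, y is the line along which they close (so a half turn about z gives the same grasp; the last joint's range is limited). The gripper opens to 88 mm and grips with 3 to 60 N. Pads are 19 mm wide; open, the fingers measure 130 mm over their backs; the gripper's body (78 mm by 193 mm) begins 47 mm behind the grasp point.
Start: joints at [91.507, 20.546, 0.682, 0, -70.136, -16.507], TCP at [0.175, 0.652, 0.227] pointing down, gripper open.
Joint ranges: [-176.03, 176.03], [-82.01, 121.73], [-58.28, 71.71], [-173.87, 95.51], [-174.79, -0.11], [-173.66, 173.66]. Speed limits (degrees/s): [136.94, 136.94, 172.46, 180, 180, 180].

## Interface

Orientations are given as [roll, pitch, yaw] about the fixed x, y, z axes, in that order (R = Rz(yaw) Ry(pitch) Rx(roll)).
In Python, from plant import r, viewer, recognise, outline_of, pinpoint gives the robot as it stands.
- The arm moves only by the tool move_arm, never from a script. Its argument "targets" is a list of rows, each a list of 2 entries, a list of its own where there are three numbers: the shift along the tool's x, y, z in cm, then the turn, a rotation vector about the tool's x, y, z in rad. A call has 1 to 5 rows; each row is the pose to reach, as a shift and turn from the pose commanded when the call began, along the tool's axes at that moment; what a row does not reach only later rows make up. A row lasts 1/8 s, in which the tool goes at most 62.5 mm and 10.7 degrees, less where a joint would pass 70% of its speed; a pose out of reach is approached as far as the arm can. A call with a gripper value outside its range is refused whole. "jaw" is the finger opening in cm, from 0 to 8.76, set as the call begins (left out, the last holds). The fingers move at their own pace and stop on an object; "squeeze" is the grip in N (left out, the last holds). Time passes only in rows, so rows that repeat a pose let the fingers close. It gives the time, the measured TCP pose, the force, the opening and the grip force at its end, in the units of the state.
- r.get_state(): the state, without advancing time (a new reading comes with each control period).
- viewer.capture(name): name is "scene" or "top" or "wrist"; returns a dict with "image" (420x560x3 uint8, blue, green, red), "intrinsics" (3x3 intrinsics, pixels), "camera_from_world" (4x4, takes a point from world to camera coordinates). Camera axes: x right, y up, looking along -z (the intrinsics and any distortion apply to the point x, -y, -z); pixel columns grow to the right and rows downward; lengths in m; the calibration is good to about 2 mm. A picture is of the moment at which its call begins. There is no depth.
- r.close_job(): hands the job in; it is judged then, once.
Trained networks look in the newest picture that a camera, given by its name, has taken for a name from the list of things; names that differ only in an ending like _2 or _b are one class to them, and where a whole thing is asked for, a point or a joint stands for the part that bears it (a point fixed in the world has none). Each returns a list of dicts, best first, with "score" (0 to 1); they miss things now and then, are a little off and sometimes report something else, mostly with a low value. They report only what shows in the picture. A call takes as long as a camera call. They do not tell look-alikes from the thing itself.
- recognise(label, camera): "box" ([left, top, right, bottom] in pixels, round what is visible of it).
- outline_of(label, camera): "mask" (420x560 bool, what is visible of it) and "box" ([left, top, right, bottom] in pixels, round what is visible of it).
- pinpoint(label, camera): "location" ([row, column] in pixels: a listed point, or the origin of a listed thing).
The state is a dict: "time_s": time; "joints": joint angles; "qd": joint speeds; "joint_torque": joint torques, N m; "tcp_pos": TCP position; "eef_rot": TCP orientation; "contact_force": force on the tool from outside, world axes, zero at the start; "moment": the same for the moment, N m; "gripper_width": finger opening in m; "gripper_force": force on a finger pad.
Only numpy, scipy, OpenCV 4.12 (cv2) and the standard library are available. Lean on these libraries where they do the work, as an engineer would, in place of code of your own. Each camera call takes 0.05 s, during which the arm holds its last target. There are 200 camera calls.

## Working session

There is one attempt and no reset: what is moved stays moved. The work goes in short steps, Python scripts to look and compute and a tool call to move; the robot and the scene stay as the last step left them, time stands still between calls to the robot, and variables do not carry over. Pictures are saved under pics/ and viewed, at most 11 in all, crops included, and the job is handed in when it is done.

Besides the shell and the picture viewer there is one more tool, called by a JSON object that holds its "api" and its "payload", one argument or row to a line. move_arm: Moves the arm, as the interface text tells. Its arguments: {"type":"object","properties":{"targets":{"type":"array","items":{"type":"array"}},"jaw":{"type":"number"},"squeeze":{"type":"number"}},"required":["targets"]}

```bash
ls; mkdir -p pics
python3 - <<'E'
from plant import r, viewer, recognise, outline_of, pinpoint
import cv2, numpy as np
s=r.get_state(); print(s['time_s'],s['tcp_pos'],s['eef_rot'],s['contact_force'],r.grip_point_offset)
for c in ['scene','top']:
    d=viewer.capture(c); cv2.imwrite(f'pics/{c}0.png',d['image'])
    print(c,np.round(d['intrinsics'],1).tolist(),np.round(d['camera_from_world'],3).tolist())
    for n in ['stand','bezel','needle','needle_tip','nest','master','spacer','pad','plunger','flask','jar']:
        print(n,[(round(q['score'],2),np.round(q['location']).tolist()) for q in pinpoint(n,c)][:4])
a=cv2.imread('pics/scene0.png');b=cv2.imread('pics/top0.png')
cv2.imwrite('pics/both.png',cv2.resize(np.vstack([a,b]),(800,1200))[:600]);cv2.imwrite('pics/t.png',cv2.resize(b,(800,600)))
E
```

```text
pics
0.0 [0.17460309 0.65152911 0.22563246] [ 1.79906418e+02 -8.43981436e-03 -1.50049109e+01] [-0.05916432 -0.64885343  0.32293513] -0.0188
scene [[499.9, 0.0, 282.5], [0.0, 499.9, 207.4], [0.0, 0.0, 1.0]] [[-0.273, 0.962, -0.018, 0.153], [-0.719, -0.192, 0.668, 0.323], [0.639, 0.195, 0.744, -1.62], [0.0, 0.0, 0.0, 1.0]]
stand [(0.64, [244.0, 300.0])]
bezel [(0.75, [226.0, 258.0]), (0.31, [236.0, 298.0])]
needle []
needle_tip []
nest [(0.56, [240.0, 297.0])]
master [(0.86, [239.0, 303.0]), (0.56, [258.0, 388.0])]
spacer [(0.84, [250.0, 426.0]), (0.57, [270.0, 455.0])]
pad [(0.72, [188.0, 186.0]), (0.72, [181.0, 142.0]), (0.58, [155.0, 204.0]), (0.24, [241.0, 126.0])]
plunger []
flask [(0.91, [308.0, 451.0])]
jar [(0.94, [237.0, 126.0]), (0.71, [253.0, 387.0]), (0.42, [239.0, 298.0]), (0.18, [311.0, 256.0])]
top [[382.9, 0.0, 282.1], [0.0, 382.9, 211.8], [0.0, 0.0, 1.0]] [[-0.011, -1.0, -0.015, 0.003], [0.991, -0.013, 0.131, -0.562], [-0.131, -0.013, 0.991, -1.151], [0.0, 0.0, 0.0, 1.0]]
stand [(0.56, [214.0, 266.0])]
bezel [(0.51, [208.0, 301.0])]
needle [(0.43, [164.0, 342.0])]
needle_tip [(0.67, [214.0, 268.0])]
nest [(0.85, [212.0, 268.0])]
master [(0.53, [211.0, 266.0])]
spacer [(0.62, [236.0, 174.0]), (0.55, [223.0, 152.0])]
pad [(0.93, [242.0, 425.0]), (0.86, [241.0, 374.0]), (0.64, [291.0, 382.0])]
plunger []
flask [(0.82, [189.0, 155.0]), (0.65, [241.0, 377.0]), (0.54, [211.0, 267.0]), (0.34, [237.0, 171.0])]
jar [(0.73, [182.0, 399.0])]
```

View pics/t.png

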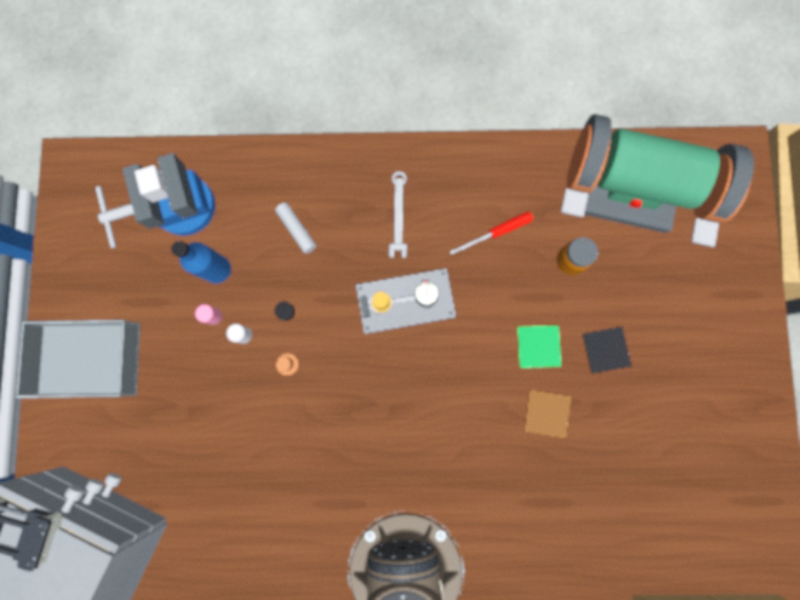

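View pics/both.png

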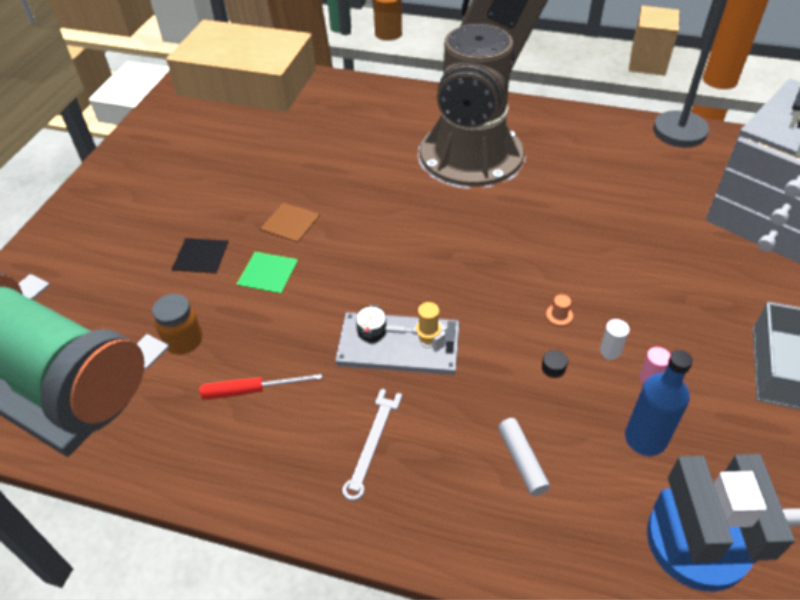

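The top view shows the silver spacer at (238,333) in the 800x600 view, which is (166,233) in raw pixels. The pink look-alike is at (207,314). The green pad is at (540,346), with a black pad at (607,350) and a brown one at (548,414). The gauge is at (427,294) and the master at (381,300). The pieces meant are the silver spacer and the green pad, by colour. Next I'll work out positions and move the wrist camera over the stand.

```bash
cat > h.py <<'E'
from plant import r, viewer, recognise, outline_of, pinpoint
import cv2, numpy as np
from scipy.spatial.transform import Rotation as Ro
def w(d,row,col,z):
    M=d['camera_from_world'];K=d['intrinsics'];R=M[:3,:3];t=M[:3,3]
    v=np.linalg.inv(K)@[col,row,1];v=R.T@(v*[1,-1,-1]);c=-R.T@t
    return c+v*(z-c[2])/v[2]
def px(d,p):
    M=d['camera_from_world'];q=(M[:3,:3]@p+M[:3,3])*[1,-1,-1];q=d['intrinsics']@q
    return (q[:2]/q[2])[::-1]
def goto(p,yaw,):
    "shift cm & rotvec from the measured pose to tool-down pose with yaw(deg)"
    s=r.get_state();R0=Ro.from_euler('xyz',s['eef_rot'],degrees=True)
    R1=Ro.from_euler('xyz',[180,0,yaw],degrees=True)
    print('shift cm',np.round(R0.inv().apply(np.array(p)-s['tcp_pos'])*100,2),'turn',np.round((R0.inv()*R1).as_rotvec(),3))
E
python3 - <<'E'
from h import *
d=viewer.capture('top'); f=560/800
P=lambda x,y,z:np.round(w(d,y*f,x*f,z),3)
print('pad',P(540,346,.004),'spacer top',P(236,332,.076),'pink top',P(205,313,.076),'master top',P(380,299,.1),'dial',P(427,293,.07))
print('corners',[P(*q,.016) for q in [(357,287),(447,269),(456,316),(365,332)]])
print('flask',P(180,248,.21),'collar',P(284,311,.026),'jar',P(582,250,.09),'bush',P(287,362,.045))
d=viewer.capture('wrist');print(d['camera_from_world'],d['intrinsics']); 
s=r.get_state();print(s['tcp_pos'],s['eef_rot'],r.get_state()['gripper_width'])
M=d['camera_from_world'];c=-M[:3,:3].T@M[:3,3];R0=Ro.from_euler('xyz',s['eef_rot'],degrees=True)
print('cam in tool',R0.inv().apply(c-s['tcp_pos']),'look in tool',R0.inv().apply(-M[2,:3]),'camx in tool',R0.inv().apply(M[0,:3]))
goto([.60,-0.0,.30],-80)
E
```

```text
pad [ 0.466 -0.304  0.004] spacer top [0.499 0.346 0.076] pink top [0.54  0.413 0.076] master top [0.561 0.043 0.1  ] dial [ 0.577 -0.055  0.07 ]
corners [array([0.601, 0.098, 0.016]), array([ 0.639, -0.102,  0.016]), array([ 0.533, -0.12 ,  0.016]), array([0.5  , 0.081, 0.016])]
flask [0.648 0.414 0.21 ] collar [0.548 0.258 0.026] jar [ 0.66 -0.38  0.09] bush [0.436 0.245 0.045]
[[-2.58019996e-01 -9.66139560e-01  1.77361769e-04  6.74538083e-01]
 [ 9.21531233e-01 -2.46161899e-01 -3.00307352e-01  3.71603560e-02]
 [ 2.90182473e-01 -7.73218576e-02  9.53842473e-01 -3.91413713e-01]
 [ 0.00000000e+00  0.00000000e+00  0.00000000e+00  1.00000000e+00]] [[293.57036994   0.         282.77552506]
 [  0.         293.57036994 211.82617277]
 [  0.           0.           1.        ]]
[0.17471958 0.65197744 0.22654989] [ 1.79999689e+02  7.87377680e-04 -1.50014244e+01] 0.08762043060565011
cam in tool [ 0.08151713  0.00030748 -0.15783814] look in tool [-3.00293996e-01  4.19858691e-04  9.53846602e-01] camx in tool [ 8.51998024e-04  9.99999622e-01 -1.71944462e-04]
shift cm [57.95 51.97 -7.35] turn [0.    0.    1.134]
```

{"api": "move_arm", "payload": {
  "targets": [
    [[56.3,55.5,0],[0,0,1.134]],
    [[56.3,55.5,0],[0,0,1.134]],
    [[56.3,55.5,0],[0,0,1.134]],
    [[56.3,55.5,0],[0,0,1.134]],
    [[56.3,55.5,0],[0,0,1.134]]
  ]
}}

```text
time_s: 1.92
tcp_pos: [0.3336, 0.3807, 0.2269]
eef_rot: [-180.0, 0.0, -69.0]
contact_force: [1.7, 0.9, 0.7]
gripper_width: 0.0876
gripper_force: 0.0
```

```bash
python3 -c "
from h import *
print(r.get_state()['tcp_pos'],r.get_state()['eef_rot']);goto([.572,-.03,.2],-80)"
```

```text
[0.33360379 0.38073328 0.22692598] [-1.79959914e+02  3.17954958e-02 -6.90397060e+01]
shift cm [46.88 -7.57  2.67] turn [-0.001  0.001  0.191]
```

{"api": "move_arm", "payload": {
  "targets": [
    [[46.9,-7.6,2.7],[0,0,0.191]],
    [[46.9,-7.6,2.7],[0,0,0.191]],
    [[46.9,-7.6,2.7],[0,0,0.191]],
    [[46.9,-7.6,2.7],[0,0,0.191]],
    [[46.9,-7.6,2.7],[0,0,0.191]]
  ]
}}

```text
time_s: 2.55
tcp_pos: [0.4921, 0.1119, 0.2093]
eef_rot: [-179.9, 0.0, -79.6]
contact_force: [1.3, 1.4, 0.4]
gripper_width: 0.0879
gripper_force: 0.0
```

```bash
python3 -c "
from h import *
print(r.get_state()['tcp_pos'],r.get_state()['eef_rot']);goto([.572,-.03,.2],-80)"
```

```text
[0.4920816  0.11187444 0.20927948] [-1.79928683e+02  2.61571741e-02 -7.96313166e+01]
shift cm [15.39 -5.31  0.93] turn [-0.001  0.     0.006]
```

{"api": "move_arm", "payload": {
  "targets": [
    [[15.4,-5.3,0.9],[0,0,0]],
    [[15.4,-5.3,0.9],[0,0,0]],
    [[15.4,-5.3,0.9],[0,0,0]],
    [[15.4,-5.3,0.9],[0,0,0]]
  ]
}}

```text
time_s: 3.05
tcp_pos: [0.5716, -0.0308, 0.1991]
eef_rot: [179.9, -0.0, -79.9]
contact_force: [0.5, -0.0, -0.5]
gripper_width: 0.0878
gripper_force: 0.0
```

Run:
```python
from h import *
d=viewer.capture('wrist');np.savez('pics/w1.npz',**{k:d[k] for k in d if k!='image'});cv2.imwrite('pics/w1r.png',d['image'])
cv2.imwrite('pics/w1.png',cv2.resize(d['image'],(800,600),interpolation=cv2.INTER_CUBIC))
print(r.get_state()['tcp_pos'])
for n in ['bezel','needle','needle_tip','nest','master','plunger','stand']:
    print(n,[(round(q['score'],2),np.round(q['location'],1).tolist()) for q in pinpoint(n,'wrist')][:3])
```

```text
[ 0.57106749 -0.02957323  0.19933554]
bezel [(0.65, [183.6, 279.9])]
needle [(0.5, [182.6, 279.3])]
needle_tip [(0.54, [176.7, 261.0])]
nest [(0.58, [250.3, 276.3])]
master [(0.76, [253.2, 279.1]), (0.74, [177.4, 278.3])]
plunger [(0.51, [240.8, 278.1])]
stand [(0.92, [244.2, 282.6]), (0.23, [250.8, 278.6])]
```

View pics/w1.png

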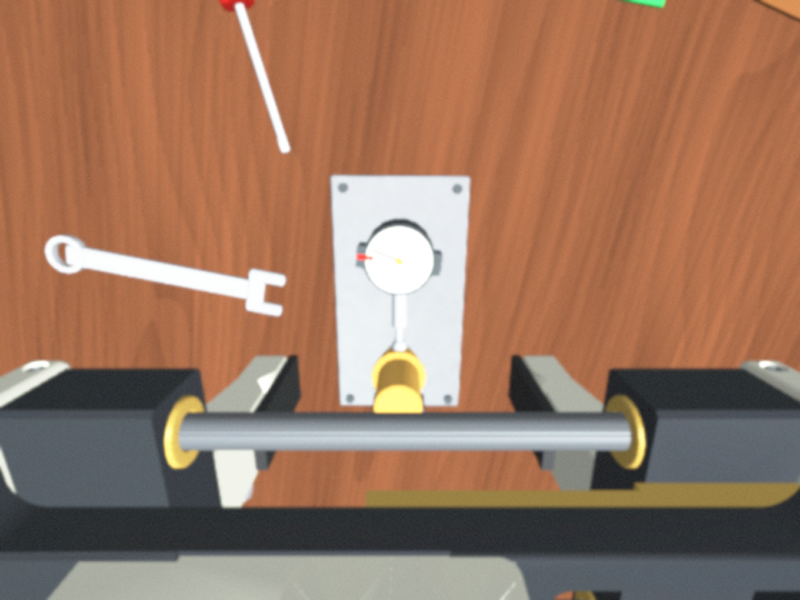

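Run:
```python
from h import *
d=dict(np.load('pics/w1.npz'));im=cv2.imread('pics/w1r.png')
c=[(331,176),(470,177),(459,405),(341,404)]
for z in [.012,.016,.02]:
    q=[w(d,y*.7,x*.7,z) for x,y in c]
    print(z,[round(np.linalg.norm(q[i]-q[(i+1)%4]),4) for i in range(4)],np.round(np.mean(q,0),4), np.degrees(np.arctan2(*(q[0]-q[3])[:2])),np.degrees(np.arctan2(*(q[1]-q[2])[:2])))
mid=((250+270)/2,0)
print('dial',[w(d,260*.7,400*.7,z).round(4) for z in(.066,.070,.074)],'red',w(d,257*.7,361*.7,.07))
print('master collar centre? ',[w(d,y*.7,x*.7,.056) for x,y in[(373,372),(425,372)]])
cr=im[140:225,230:330];cv2.imwrite('pics/w1c.png',cv2.resize(cr,(800,680)[:2],interpolation=cv2.INTER_CUBIC)[:600])
```

```text
0.012 [np.float64(0.1095), np.float64(0.204), np.float64(0.1102), np.float64(0.2037)] [ 0.5699 -0.0063  0.012 ] 170.1876825239082 169.99802590237684
0.016 [np.float64(0.1082), np.float64(0.2017), np.float64(0.1089), np.float64(0.2013)] [ 0.5701 -0.0075  0.016 ] 170.18768252390822 169.99802590237684
0.02 [np.float64(0.107), np.float64(0.1993), np.float64(0.1076), np.float64(0.199)] [ 0.5703 -0.0087  0.02  ] 170.1876825239082 169.99802590237684
dial [array([ 0.5778, -0.0519,  0.066 ]), array([ 0.5779, -0.0527,  0.07  ]), array([ 0.578 , -0.0535,  0.074 ])] red [ 0.60485006 -0.04998243  0.07      ]
master collar centre?  [array([0.58285768, 0.04288591, 0.056     ]), array([0.54223809, 0.03560651, 0.056     ])]
```

View pics/w1c.png

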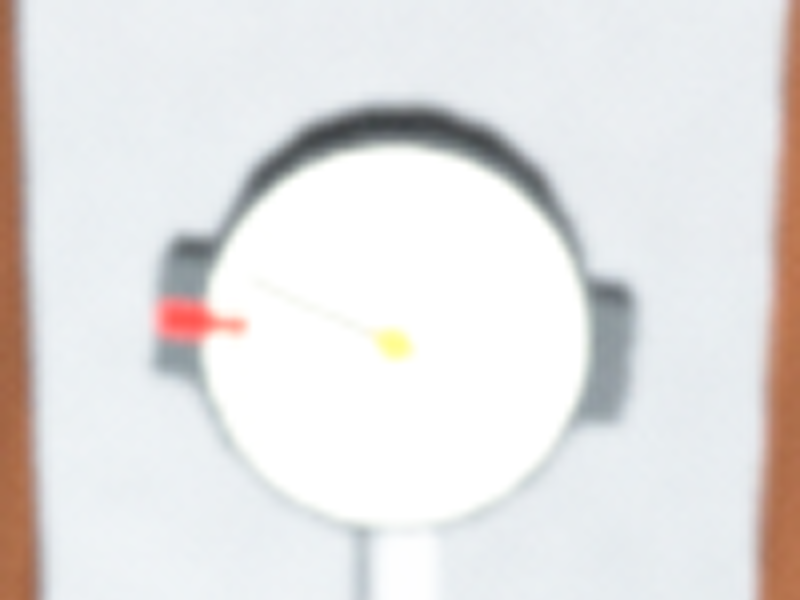

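The enlarged crop shows the needle tip at (252,282), the hub at (395,345) and the red mark at about (200,322). The bezel therefore has to turn about 0.3 rad clockwise. The lug axis is about 0.11 rad clockwise of the tool's y.

{"api": "move_arm", "payload": {
  "targets": [
    [[2.35,-0.25,4],[0,0,0.11]],
    [[2.35,-0.25,8],[0,0,0.11]],
    [[2.35,-0.25,12],[0,0,0.11]],
    [[2.35,-0.25,15.0],[0,0,0.11]],
    [[2.35,-0.25,15.4],[0,0,0.11]]
  ],
  "jaw": 8.76
}}

```text
time_s: 4.08
tcp_pos: [0.5762, -0.0508, 0.0441]
eef_rot: [179.8, -0.0, -85.9]
contact_force: [0.2, -0.9, 0.8]
gripper_width: 0.088
gripper_force: 0.0
```

{"api": "move_arm", "payload": {
  "targets": [
    [[0,0,0],[0,0,0]],
    [[0,0,0],[0,0,0]],
    [[0,0,0],[0,0,0]],
    [[0,0,0],[0,0,0]]
  ],
  "jaw": 5.6,
  "squeeze": 15
}}

```text
time_s: 4.58
tcp_pos: [0.5792, -0.0508, 0.0471]
eef_rot: [-179.8, 0.0, -85.9]
contact_force: [1.5, 0.8, 2.7]
gripper_width: 0.0599
gripper_force: 15.0
```

{"api": "move_arm", "payload": {
  "targets": [
    [[0,0,0],[0,0,0.09]],
    [[0,0,0],[0,0,0.18]],
    [[0,0,0],[0,0,0.26]],
    [[0,0,0],[0,0,0.33]],
    [[0,0,0],[0,0,0.33]]
  ]
}}

```text
time_s: 5.2
tcp_pos: [0.5794, -0.0508, 0.047]
eef_rot: [-179.8, 0.1, -104.8]
contact_force: [3.4, -0.1, 6.4]
gripper_width: 0.0596
gripper_force: 15.0
```

Run:
```python
from h import *
d=viewer.capture('wrist');np.savez('pics/w2.npz',**{k:d[k] for k in d if k!='image'});cv2.imwrite('pics/w2r.png',d['image'])
s=r.get_state();print(s['tcp_pos'],s['eef_rot'],s['contact_force'],s['moment'])
p=px(d,np.array([.578,-.052,.068]));print(p)
g,h=int(p[0]),int(p[1]);cv2.imwrite('pics/w2.png',cv2.resize(d['image'][max(0,g-75):g+75,h-100:h+100],(800,600),interpolation=cv2.INTER_CUBIC))
```

```text
[ 0.57946309 -0.05080493  0.04706509] [-1.79807940e+02  6.85333744e-02 -1.04749667e+02] [3.40213396 1.24174495 6.10727543] [ 0.22822838 -1.33630277 -0.05597108]
[279.57649692 284.19802206]
```

View pics/w2.png

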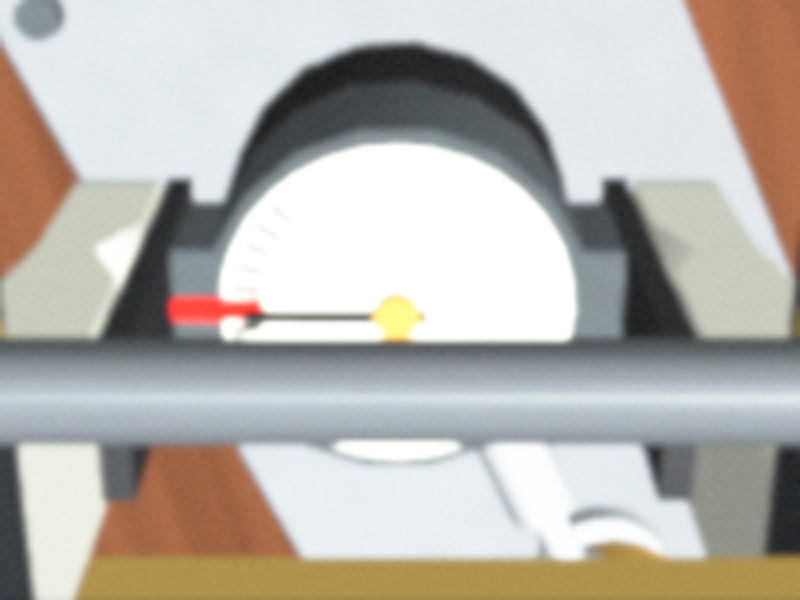

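The red mark at (215,310) lies parallel with the needle, whose tip is at (250,319) and hub at (397,318), allowing for the needle's height above the scale. It is aligned, so I'll release and move over the master.

{"api": "move_arm", "payload": {
  "targets": [
    [[0,0,0],[0,0,0]],
    [[0,0,0],[0,0,0]],
    [[0,0,0],[0,0,0]],
    [[0,0,0],[0,0,0]],
    [[0,0,-3],[0,0,0]]
  ],
  "jaw": 8.5
}}

```text
time_s: 5.88
tcp_pos: [0.5757, -0.0513, 0.0739]
eef_rot: [179.7, -0.1, -104.9]
contact_force: [-0.5, -0.1, -0.5]
gripper_width: 0.0853
gripper_force: 0.0
```

{"api": "move_arm", "payload": {
  "targets": [
    [[0,0,-5],[0,0,0]],
    [[0,0,-9],[0,0,-0.15]],
    [[0,0,-10],[0,0,-0.3]],
    [[0,0,-10],[0,0,-0.43]]
  ]
}}

```text
time_s: 6.38
tcp_pos: [0.5781, -0.051, 0.1773]
eef_rot: [-179.9, 0.0, -80.0]
contact_force: [-0.0, 0.1, -1.0]
gripper_width: 0.0854
gripper_force: 0.0
```

Run:
```python
from h import *
d=viewer.capture('wrist');np.savez('pics/w3.npz',**{k:d[k] for k in d if k!='image'});cv2.imwrite('pics/w3r.png',d['image'])
s=r.get_state();print(s['tcp_pos'],s['eef_rot'],s['contact_force'])
for n in ['bezel','needle','needle_tip','nest','master','spacer']:
    print(n,[(round(q['score'],2),np.round(q['location'],1).tolist()) for q in pinpoint(n,'wrist')][:3])
goto([.562,.045,.14],-80.1)
d1=dict(np.load('pics/w1.npz'));print(w(d1,250.3,276.3,.012),w(d1,253.2,279.1,.022))
g,h=px(d,np.array([.578,-.052,.068])).astype(int);cv2.imwrite('pics/w3.png',cv2.resize(d['image'][max(0,g-45):g+45,h-60:h+60],(800,600),interpolation=cv2.INTER_CUBIC))
```

```text
[ 0.57775043 -0.05096814  0.17654128] [-1.79932977e+02  1.02536747e-02 -7.96280486e+01] [ 0.41819182  0.16719307 -0.39885321]
bezel [(0.64, [206.4, 280.9])]
needle [(0.58, [206.2, 284.4])]
needle_tip [(0.57, [203.6, 263.3]), (0.32, [268.2, 284.2]), (0.23, [275.1, 280.5])]
nest [(0.93, [274.6, 280.1])]
master [(0.93, [274.5, 282.8])]
spacer []
shift cm [-9.73 -0.09  3.55] turn [ 0.001 -0.    -0.004]
[0.56542824 0.0478236  0.012     ] [0.56189403 0.0464992  0.022     ]
```

View pics/w3.png

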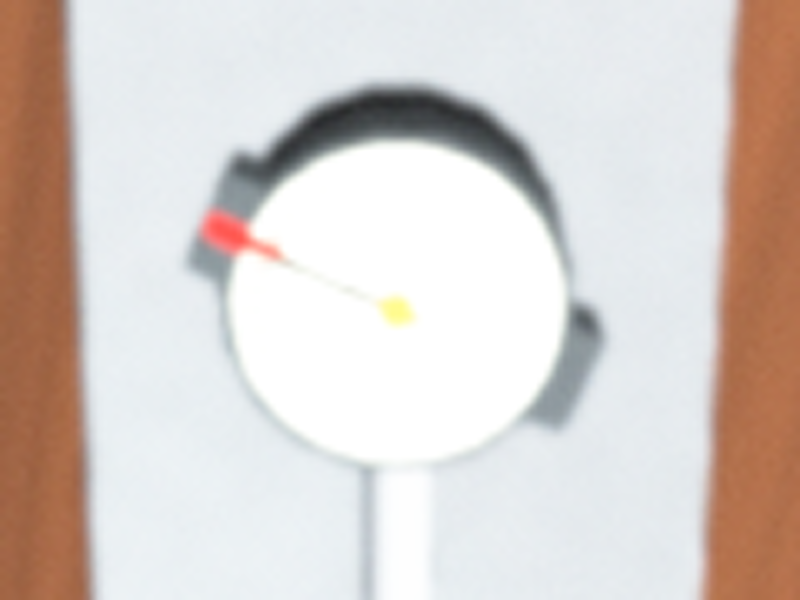

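The mark (225,232 to 278,255) is collinear with the needle and hub (397,311), so the bezel is zeroed and released. Next I'll grip the master.

{"api": "move_arm", "payload": {
  "targets": [
    [[-5,-0.1,0],[0,0,0]],
    [[-9.7,-0.1,2],[0,0,0]],
    [[-9.7,-0.1,5.5],[0,0,0]],
    [[-9.7,-0.1,9],[0,0,0]],
    [[-9.7,-0.1,11.3],[0,0,0]]
  ],
  "jaw": 7
}}

```text
time_s: 7.35
tcp_pos: [0.5614, 0.0447, 0.061]
eef_rot: [179.9, -0.0, -80.3]
contact_force: [0.1, -0.4, 0.8]
gripper_width: 0.0701
gripper_force: 0.0
```

{"api": "move_arm", "payload": {
  "targets": [
    [[0,0,0],[0,0,0]],
    [[0,0,0],[0,0,0]],
    [[0,0,0],[0,0,0]],
    [[0,0,0],[0,0,0]],
    [[0,0,0],[0,0,0]]
  ],
  "jaw": 3,
  "squeeze": 30
}}

```text
time_s: 7.98
tcp_pos: [0.5628, 0.0448, 0.0637]
eef_rot: [-179.9, 0.0, -80.2]
contact_force: [-0.3, -0.9, 4.2]
gripper_width: 0.0332
gripper_force: 30.0
```

{"api": "move_arm", "payload": {
  "targets": [
    [[0,0,-1],[0,0,0]],
    [[0,0,-4],[0,0,0]],
    [[0,0,-8.5],[0,0,0]],
    [[2,0.9,-9.5],[0,0,0]],
    [[6,2.8,-9.5],[0,0,0]]
  ]
}}

```text
time_s: 8.6
tcp_pos: [0.5444, -0.0193, 0.1584]
eef_rot: [-180.0, 0.0, -80.1]
contact_force: [0.3, -0.5, -4.2]
gripper_width: 0.0339
gripper_force: 30.0
```

{"api": "move_arm", "payload": {
  "targets": [
    [[5,2.4,0],[0,0,0]],
    [[10,4.7,0],[0,0,0]],
    [[15,7.1,0],[0,0,0]],
    [[20,9.5,0],[0,0,0]],
    [[24,11.4,1.5],[0,0,0]]
  ]
}}

```text
time_s: 9.22
tcp_pos: [0.4715, -0.2771, 0.1429]
eef_rot: [-180.0, 0.0, -80.3]
contact_force: [0.1, 0.1, -3.4]
gripper_width: 0.0338
gripper_force: 30.0
```

Run:
```python
from h import *
s=r.get_state();print(s['time_s'],s['tcp_pos'],s['eef_rot'],s['contact_force'],s['gripper_width'])
d=viewer.capture('top')
im=cv2.cvtColor(d['image'],cv2.COLOR_BGR2HSV);m=cv2.inRange(im,(55,150,120),(75,255,255))[:, 340:420];m[:215]=0
ys,xs=np.nonzero(m);xs=xs+340;print(xs.min(),xs.max(),ys.min(),ys.max(),w(d,(ys.min()+ys.max())/2,(xs.min()+xs.max())/2,.004))
goto([.466,-.304,.07],-80.2)
d=viewer.capture('wrist');cv2.imwrite('pics/w4.png',d['image'])
```

```text
9.225 [ 0.47150607 -0.27712634  0.14287505] [-1.79980579e+02  1.12646679e-02 -8.03014137e+01] [ 0.09817142  0.13030938 -3.4439818 ] 0.033829369429064685
364 376 241 255 [ 0.44777466 -0.27788358  0.004     ]
shift cm [2.37 0.63 6.99] turn [ 0.004  0.002 -0.003]
```

View pics/w4.png

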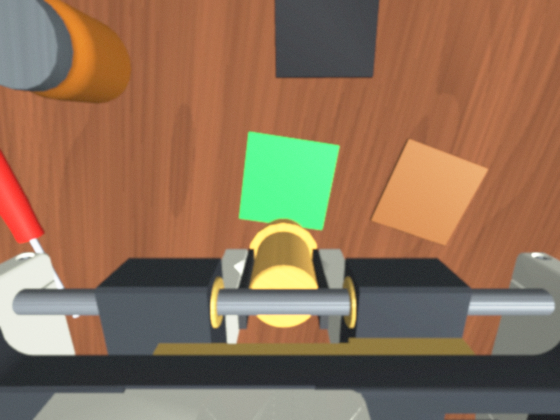

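The wrist view shows the held master directly before the green pad, whose centre is at about (288,182). That agrees with the top view. I'll lower the master there.

{"api": "move_arm", "payload": {
  "targets": [
    [[1.5,0.4,3],[0,0,0]],
    [[2.2,0.6,6.5],[0,0,0]],
    [[2.2,0.6,8.5],[0,0,0]],
    [[2.2,0.6,9.2],[0,0,0]],
    [[2.2,0.6,9.4],[0,0,0]]
  ]
}}

```text
time_s: 9.95
tcp_pos: [0.4706, -0.2976, 0.0487]
eef_rot: [180.0, 0.0, -80.2]
contact_force: [-0.3, -0.5, -3.5]
gripper_width: 0.0336
gripper_force: 30.0
```

{"api": "move_arm", "payload": {
  "targets": [
    [[0,0,0.1],[0,0,0]],
    [[0,0,0.2],[0,0,0]],
    [[0,0,0.3],[0,0,0]],
    [[0,0,0.4],[0,0,0]],
    [[0,0,0.4],[0,0,0]]
  ]
}}

```text
time_s: 10.58
tcp_pos: [0.4709, -0.2977, 0.0448]
eef_rot: [180.0, 0.0, -80.2]
contact_force: [-0.5, 0.7, -2.4]
gripper_width: 0.0336
gripper_force: 30.0
```

{"api": "move_arm", "payload": {
  "targets": [
    [[0,0,0.1],[0,0,0]],
    [[0,0,0.2],[0,0,0]],
    [[0,0,0.3],[0,0,0]],
    [[0,0,0.3],[0,0,0]]
  ]
}}

```text
time_s: 11.08
tcp_pos: [0.4711, -0.2979, 0.0434]
eef_rot: [-180.0, -0.0, -80.2]
contact_force: [-4.0, 3.6, 11.9]
gripper_width: 0.0331
gripper_force: 30.0
```

Landed. I'll relax and open.

{"api": "move_arm", "payload": {
  "targets": [
    [[0,0,-0.15],[0,0,0]],
    [[0,0,-0.15],[0,0,0]],
    [[0,0,-0.15],[0,0,0]],
    [[0,0,-0.15],[0,0,0]],
    [[0,0,-0.15],[0,0,0]]
  ],
  "jaw": 6.5
}}

```text
time_s: 11.7
tcp_pos: [0.4709, -0.2977, 0.0432]
eef_rot: [180.0, 0.0, -80.2]
contact_force: [-0.1, -0.9, -0.3]
gripper_width: 0.0652
gripper_force: 0.0
```

{"api": "move_arm", "payload": {
  "targets": [
    [[0,0,-1],[0,0,0]],
    [[0,0,-5],[0,0,0]],
    [[0,0,-10],[0,0,0]],
    [[0,0,-14],[0,0,0]],
    [[0,0,-15],[0,0,0]]
  ]
}}

```text
time_s: 12.32
tcp_pos: [0.4724, -0.2983, 0.1973]
eef_rot: [-179.7, -0.2, -80.2]
contact_force: [-1.6, -0.2, 0.2]
gripper_width: 0.065
gripper_force: 0.0
```

Run:
```python
from h import *
d=viewer.capture('top');s=r.get_state();print(s['tcp_pos'],s['eef_rot'])
for n in ['master','spacer','nest']: print(n,[(round(q['score'],2),np.round(q['location'],1).tolist(),w(d,*q['location'],.004).round(3)) for q in pinpoint(n,'top')][:4])
cv2.imwrite('pics/t2.png',np.hstack([cv2.resize(d['image'][200:290,330:430],(400,360)),cv2.resize(d['image'][190:280,120:220],(400,360))]))
# spacer at left: approach with yaw -80 + 35
goto([.46,.12,.2],-80)
```

```text
[ 0.47213746 -0.29817799  0.19690226] [-1.79743505e+02 -1.37931087e-01 -8.02135050e+01]
master [(0.54, [240.5, 376.1], array([ 0.471, -0.298,  0.004])), (0.33, [149.7, 279.9], array([0.77 , 0.002, 0.004]))]
spacer [(0.68, [234.3, 171.2], array([0.499, 0.35 , 0.004])), (0.59, [224.1, 153.3], array([0.532, 0.408, 0.004]))]
nest [(0.66, [211.7, 270.5], array([0.567, 0.034, 0.004])), (0.25, [163.5, 339.7], array([ 0.721, -0.191,  0.004]))]
shift cm [-41.32  -6.05  -0.72] turn [ 0.001  0.001 -0.004]
```

View pics/t2.png

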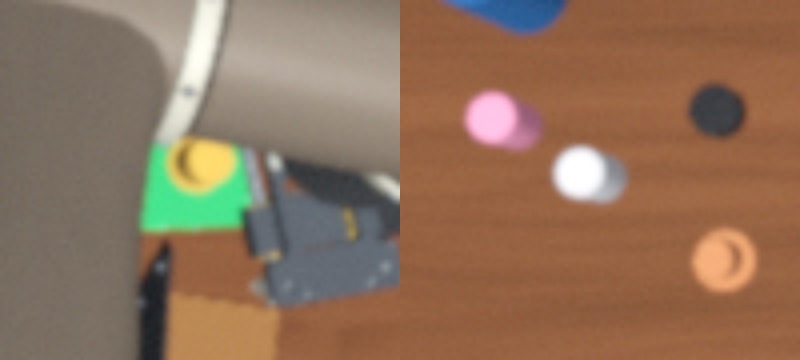

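The master stands upright on the green pad. The silver spacer's top is at (179,173) in the right crop, with the pink look-alike at (92,118). I'm going to the silver one, closing across the line to the pink one.

{"api": "move_arm", "payload": {
  "targets": [
    [[-6,-1.3,0],[0,0,0.15]],
    [[-12,-2.6,0],[0,0,0.3]],
    [[-18,-3.9,0],[0,0,0.45]],
    [[-24,-5.2,0],[0,0,0.6]],
    [[-30,-6.5,0],[0,0,0.7]]
  ]
}}

```text
time_s: 13.15
tcp_pos: [0.4831, 0.0077, 0.192]
eef_rot: [179.9, -0.1, -120.6]
contact_force: [1.6, 0.1, 0.3]
gripper_width: 0.0648
gripper_force: 0.0
```

```bash
python3 -c "
from h import *
print(r.get_state()['tcp_pos'],r.get_state()['eef_rot']);goto([.499,.347,.17],-120)"
```

```text
[0.48305399 0.00767151 0.19204036] [ 1.79917235e+02 -1.03457628e-01 -1.20591595e+02]
shift cm [-30.03  15.89   2.17] turn [ 0.001 -0.002 -0.01 ]
```

{"api": "move_arm", "payload": {
  "targets": [
    [[-5.5,2.9,0],[0,0,0]],
    [[-11,5.8,0],[0,0,0]],
    [[-16.5,8.7,0],[0,0,0]],
    [[-22,11.6,1],[0,0,0]],
    [[-27,14.3,2],[0,0,0]]
  ]
}}

```text
time_s: 13.78
tcp_pos: [0.4962, 0.3131, 0.1714]
eef_rot: [180.0, -0.1, -120.3]
contact_force: [0.8, -1.0, 0.6]
gripper_width: 0.065
gripper_force: 0.0
```

{"api": "move_arm", "payload": {
  "targets": [
    [[-3,1.6,0.2],[0,0,0]],
    [[-3,1.6,0.2],[0,0,0]]
  ],
  "jaw": 7.5
}}

```text
time_s: 14.02
tcp_pos: [0.4974, 0.3468, 0.1685]
eef_rot: [180.0, -0.2, -120.2]
contact_force: [-0.4, -0.6, 0.7]
gripper_width: 0.0742
gripper_force: 0.0
```

Run:
```python
from h import *
d=viewer.capture('wrist');s=r.get_state();print(s['tcp_pos'],s['eef_rot'])
for q in outline_of('spacer','wrist')[:3]:print('mask',q['score'],np.round(q['box']))
for q in pinpoint('spacer','wrist')[:3]: print(q['score'],q['location'],w(d,*q['location'],0).round(4))
print(px(d,np.array([.499,.347,0])),px(d,np.array([.499,.347,.076])))
cv2.imwrite('pics/w5.png',d['image'])
goto([.499,.347,.04],-120)
```

```text
[0.49739146 0.34549755 0.16899866] [ 179.95946612   -0.22534142 -120.25646248]
mask 0.87 [267. 254. 296. 286.]
mask 0.65 [263. 189. 299. 237.]
mask 0.52 [15.  1. 99. 41.]
0.82 [261.8, 281.2] [0.5414 0.4189 0.    ]
0.75 [198.9, 284.2] [0.4981 0.3516 0.    ]
[195.92802352 281.50230603] [216.66188006 281.1583444 ]
shift cm [-0.32  0.03 13.02] turn [ 0.    -0.002 -0.006]
```

View pics/w5.png

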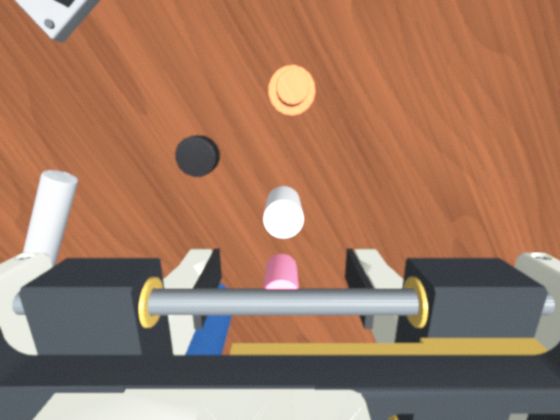

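The silver spacer is at (284,215), centred between the fingers. The pink one is behind it at (282,270), clear of the closing line. I'll descend and grip.

{"api": "move_arm", "payload": {
  "targets": [
    [[-0.3,0.2,4],[0,0,0]],
    [[-0.3,0.2,8],[0,0,0]],
    [[-0.3,0.2,11],[0,0,0]],
    [[-0.3,0.2,12.4],[0,0,0]],
    [[-0.3,0.2,12.6],[0,0,0]]
  ]
}}

```text
time_s: 14.8
tcp_pos: [0.4981, 0.348, 0.045]
eef_rot: [180.0, -0.1, -120.4]
contact_force: [0.4, -0.5, 0.7]
gripper_width: 0.0748
gripper_force: 0.0
```

{"api": "move_arm", "payload": {
  "targets": [
    [[0,0,0],[0,0,0]],
    [[0,0,0],[0,0,0]],
    [[0,0,0],[0,0,0]],
    [[0,0,0],[0,0,0]],
    [[0,0,0],[0,0,0]]
  ],
  "jaw": 3,
  "squeeze": 50
}}

```text
time_s: 15.42
tcp_pos: [0.4982, 0.349, 0.0456]
eef_rot: [-180.0, 0.0, -120.3]
contact_force: [-0.4, -0.3, 1.7]
gripper_width: 0.0353
gripper_force: 50.0
```

{"api": "move_arm", "payload": {
  "targets": [
    [[0,0,-2],[0,0,0]],
    [[0,0,-7],[0,0,0]],
    [[1,-1,-11],[0,0,0]],
    [[4,-3.6,-11.5],[0,0,-0.1]],
    [[8,-7.2,-11.5],[0,0,-0.25]]
  ]
}}

```text
time_s: 16.05
tcp_pos: [0.5198, 0.2433, 0.1608]
eef_rot: [-180.0, 0.1, -105.7]
contact_force: [1.3, -0.8, -2.6]
gripper_width: 0.035
gripper_force: 50.0
```

```bash
python3 -c "
from h import *
s=r.get_state();print(s['tcp_pos'],s['eef_rot'],s['contact_force'],s['gripper_width']);goto([.563,.044,.13],-80.1)
d=dict(np.load('pics/w3.npz'));print(w(d,274.6,280.1,.0135),w(d,274.5,282.8,.0235),'dial',w(d,206.4,280.9,.053),w(d,206.2,284.4,.07))"
```

```text
[0.51980367 0.24333151 0.16084875] [-1.79980686e+02  6.55923337e-02 -1.05674004e+02] [ 1.31109927 -0.8044974  -2.5581579 ] 0.03497961944785428
shift cm [18.03 -9.54  3.07] turn [-0.001  0.001 -0.446]
[0.56384187 0.04853489 0.0135    ] [0.56155936 0.04222567 0.0235    ] dial [ 0.57971451 -0.0494092   0.053     ] [ 0.57722629 -0.05514753  0.07      ]
```

{"api": "move_arm", "payload": {
  "targets": [
    [[5,-2.7,0],[0,0,-0.12]],
    [[10,-5.4,0],[0,0,-0.25]],
    [[15,-8,0],[0,0,-0.38]],
    [[18,-9.5,1.5],[0,0,-0.446]],
    [[18,-9.5,3],[0,0,-0.446]]
  ]
}}

```text
time_s: 16.68
tcp_pos: [0.5611, 0.0419, 0.1295]
eef_rot: [179.9, 0.0, -80.6]
contact_force: [-0.5, 0.6, -2.1]
gripper_width: 0.0353
gripper_force: 50.0
```

Run:
```python
from h import *
s=r.get_state();print(s['tcp_pos'],s['eef_rot'],s['contact_force'],s['moment'])
d=viewer.capture('wrist');np.savez('pics/w6.npz',**{k:d[k] for k in d if k!='image'});cv2.imwrite('pics/w6r.png',d['image'])
e=viewer.capture('scene');np.savez('pics/s6.npz',**{k:e[k] for k in e if k!='image'});cv2.imwrite('pics/s6r.png',e['image'])
t=s['tcp_pos'];z0=t[2]-.0445
print('wrist px base',px(d,np.array([t[0],t[1],z0])),'scene base',px(e,np.array([t[0],t[1],z0])), 'top',px(e,np.array([t[0],t[1],z0+.076])))
for c,D in(('wrist',d),('scene',e)):
  for n in['spacer','nest']: print(c,n,[(round(q['score'],2),np.round(q['location'],1),w(D,*q['location'],z0 if n=='spacer' else .0135).round(4)) for q in pinpoint(n,c)][:2])
A=cv2.resize(d['image'][150:320,200:370],(400,400));g,h=px(e,np.array([t[0],t[1],.06])).astype(int);B=cv2.resize(e['image'][g-50:g+50,h-50:h+50],(400,400),interpolation=cv2.INTER_CUBIC)
print('scene crop origin',g-50,h-50);cv2.imwrite('pics/c6.png',np.hstack([A,B]))
```

```text
[0.56113271 0.04194552 0.12951073] [ 1.79949933e+02  1.00341537e-03 -8.06215950e+01] [-0.49521998  0.63167085 -2.05163417] [ 0.09402534 -0.04130536 -0.06380115]
wrist px base [235.26808843 282.23238892] scene base [220.48256988 298.74743139] top [198.74427283 298.96065997]
wrist spacer [(0.83, array([238.3, 282.5]), array([0.5605, 0.0443, 0.085 ]))]
wrist nest [(0.66, array([212. , 276.6]), array([0.5659, 0.0473, 0.0135]))]
scene spacer [(0.75, array([268.5, 454.5]), array([0.6065, 0.4047, 0.085 ])), (0.47, array([225.5, 299.8]), array([0.5755, 0.0483, 0.085 ]))]
scene nest [(0.84, array([239.1, 296.5]), array([0.5624, 0.037 , 0.0135]))]
scene crop origin 177 248
```

View pics/c6.png

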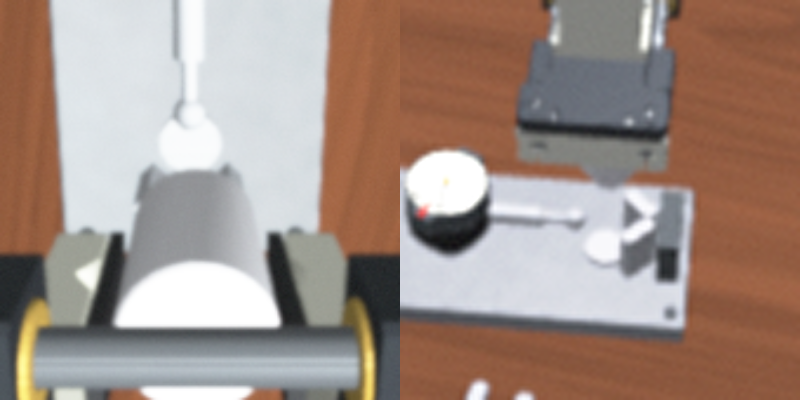

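In the left crop the seat disc is at about (190,145) and the held spacer sits just behind it, 2 mm off in x. In the right crop the V and the ball tip are clear. I'll correct and start down.

{"api": "move_arm", "payload": {
  "targets": [
    [[0.05,-0.17,1],[0,0,0]],
    [[0.05,-0.17,2],[0,0,0]],
    [[0.05,-0.17,3],[0,0,0]],
    [[0.05,-0.17,3.3],[0,0,0]]
  ]
}}

```text
time_s: 17.48
tcp_pos: [0.5626, 0.0439, 0.0961]
eef_rot: [179.9, -0.0, -80.5]
contact_force: [1.0, -0.8, -2.4]
gripper_width: 0.0352
gripper_force: 50.0
```

{"api": "move_arm", "payload": {
  "targets": [
    [[0,0,0.2],[0,0,0]],
    [[0,0,0.4],[0,0,0]],
    [[0,0,0.6],[0,0,0]],
    [[0,0,0.8],[0,0,0]],
    [[0,0,0.8],[0,0,0]]
  ]
}}

```text
time_s: 18.1
tcp_pos: [0.5632, 0.044, 0.0893]
eef_rot: [180.0, 0.0, -80.5]
contact_force: [0.2, 0.4, -2.4]
gripper_width: 0.0351
gripper_force: 50.0
```

{"api": "move_arm", "payload": {
  "targets": [
    [[0.2,0,0],[0,0,0]],
    [[0.2,0,0.2],[0,0,0]],
    [[0.2,0,0.4],[0,0,0]],
    [[0.2,0,0.6],[0,0,0]],
    [[0.2,0,0.6],[0,0,0]]
  ]
}}

```text
time_s: 18.73
tcp_pos: [0.5634, 0.0421, 0.0831]
eef_rot: [180.0, -0.0, -80.5]
contact_force: [0.2, -0.3, -2.4]
gripper_width: 0.0354
gripper_force: 50.0
```

{"api": "move_arm", "payload": {
  "targets": [
    [[0,0,0.15],[0,0,0]],
    [[0,0,0.3],[0,0,0]],
    [[0,0,0.45],[0,0,0]],
    [[0,0,0.6],[0,0,0]],
    [[0,0,0.6],[0,0,0]]
  ]
}}

```text
time_s: 19.35
tcp_pos: [0.5641, 0.042, 0.0788]
eef_rot: [-179.9, -0.0, -80.4]
contact_force: [-4.7, -0.3, 11.7]
gripper_width: 0.035
gripper_force: 50.0
```

{"api": "move_arm", "payload": {
  "targets": [
    [[0.05,0.08,-0.05],[0,0,0]],
    [[0.1,0.12,-0.05],[0,0,0]],
    [[0.1,0.12,0],[0,0,0]],
    [[0.1,0.12,0],[0,0,0]]
  ]
}}

```text
time_s: 19.85
tcp_pos: [0.5631, 0.0414, 0.0776]
eef_rot: [-179.9, 0.0, -80.5]
contact_force: [0.5, 4.2, 1.9]
gripper_width: 0.0351
gripper_force: 50.0
```

{"api": "move_arm", "payload": {
  "targets": [
    [[0,0,0.15],[0,0,0]],
    [[0,0,0.3],[0,0,0]],
    [[0,0,0.45],[0,0,0]],
    [[0,0,0.45],[0,0,0]]
  ]
}}

```text
time_s: 20.35
tcp_pos: [0.5628, 0.0409, 0.0724]
eef_rot: [-180.0, 0.0, -80.5]
contact_force: [2.6, 3.9, -3.0]
gripper_width: 0.0353
gripper_force: 50.0
```

{"api": "move_arm", "payload": {
  "targets": [
    [[0,-0.03,0.15],[0,0,0]],
    [[0,-0.03,0.3],[0,0,0]],
    [[0,-0.03,0.45],[0,0,0]],
    [[0,-0.03,0.45],[0,0,0]]
  ]
}}

```text
time_s: 20.85
tcp_pos: [0.5628, 0.0409, 0.068]
eef_rot: [180.0, -0.0, -80.5]
contact_force: [2.9, 4.2, -3.4]
gripper_width: 0.0352
gripper_force: 50.0
```

{"api": "move_arm", "payload": {
  "targets": [
    [[0,-0.03,0.1],[0,0,0]],
    [[0,-0.03,0.2],[0,0,0]],
    [[0,-0.03,0.3],[0,0,0]],
    [[0,-0.03,0.4],[0,0,0]],
    [[0,-0.03,0.4],[0,0,0]]
  ]
}}

```text
time_s: 21.48
tcp_pos: [0.563, 0.041, 0.0643]
eef_rot: [180.0, 0.0, -80.5]
contact_force: [1.3, 4.6, 0.7]
gripper_width: 0.0352
gripper_force: 50.0
```

{"api": "move_arm", "payload": {
  "targets": [
    [[0,-0.02,0.05],[0,0,0]],
    [[0,-0.02,0.1],[0,0,0]],
    [[0,-0.02,0.15],[0,0,0]],
    [[0,-0.02,0.15],[0,0,0]]
  ]
}}

```text
time_s: 21.98
tcp_pos: [0.5632, 0.041, 0.0642]
eef_rot: [-180.0, -0.0, -80.4]
contact_force: [-5.5, 5.1, 13.8]
gripper_width: 0.0352
gripper_force: 50.0
```

{"api": "move_arm", "payload": {
  "targets": [
    [[0,0.05,0],[0,0,0]],
    [[0,0.05,0.03],[0,0,0]],
    [[0,0.05,0.03],[0,0,0]]
  ]
}}

```text
time_s: 22.35
tcp_pos: [0.5631, 0.041, 0.0642]
eef_rot: [-179.9, -0.0, -80.4]
contact_force: [-4.6, 5.2, 15.3]
gripper_width: 0.035
gripper_force: 50.0
```

{"api": "move_arm", "payload": {
  "targets": [
    [[0,0,0.03],[0,0,0]],
    [[0,0,0.06],[0,0,0]],
    [[0,0,0.06],[0,0,0]],
    [[0,0,0.06],[0,0,0]]
  ]
}}

```text
time_s: 22.85
tcp_pos: [0.5632, 0.041, 0.0642]
eef_rot: [-179.9, -0.0, -80.4]
contact_force: [-5.0, 6.9, 20.2]
gripper_width: 0.0349
gripper_force: 50.0
```

Run:
```python
from h import *
s=r.get_state();print(s['tcp_pos'],s['contact_force'],s['moment'])
d=viewer.capture('wrist');np.savez('pics/w7.npz',**{k:d[k] for k in d if k!='image'});cv2.imwrite('pics/w7r.png',d['image'])
print([(q['score'],q['location'],w(d,*q['location'],.02).round(4)) for q in pinpoint('spacer','wrist')][:2])
print([(q['score'],q['location'],w(d,*q['location'],.012).round(4)) for q in pinpoint('nest','wrist')][:2])
```

```text
[0.5631697  0.04097028 0.06415559] [-4.98908859  6.88756246 20.17745693] [ 2.26318092  2.73146966 -0.01092015]
[(0.97, [238.8, 282.8], array([0.5624, 0.0435, 0.02  ]))]
[(0.63, [237.8, 281.3], array([0.5631, 0.0462, 0.012 ]))]
```

Position holds at z = 0.0642 while the force rises, so it is on the seat. I'll ease off, nudge it against the V, and press again.

{"api": "move_arm", "payload": {
  "targets": [
    [[0,0,-0.15],[0,0,0]],
    [[-0.1,0.03,-0.15],[0,0,0]],
    [[-0.15,0.05,-0.15],[0,0,0]],
    [[-0.15,0.05,-0.15],[0,0,0]]
  ]
}}

```text
time_s: 23.5
tcp_pos: [0.5629, 0.0415, 0.0642]
eef_rot: [-179.9, -0.1, -80.4]
contact_force: [1.6, -1.2, 6.8]
gripper_width: 0.035
gripper_force: 50.0
```

{"api": "move_arm", "payload": {
  "targets": [
    [[0,0,0.08],[0,0,0]],
    [[0,0,0.16],[0,0,0]],
    [[0,0,0.16],[0,0,0]],
    [[0,0,0.16],[0,0,0]]
  ]
}}

```text
time_s: 24.0
tcp_pos: [0.563, 0.0415, 0.0641]
eef_rot: [-179.9, -0.1, -80.4]
contact_force: [-3.8, -0.4, 20.4]
gripper_width: 0.035
gripper_force: 50.0
```

{"api": "move_arm", "payload": {
  "targets": [
    [[0,0,0],[0,0,0]],
    [[0,0,-0.1],[0,0,0]],
    [[0,0,-0.18],[0,0,0]],
    [[0,0,-0.18],[0,0,0]]
  ]
}}

```text
time_s: 24.5
tcp_pos: [0.5629, 0.0416, 0.0643]
eef_rot: [-179.9, -0.1, -80.4]
contact_force: [3.0, -2.7, 7.0]
gripper_width: 0.0352
gripper_force: 50.0
```

{"api": "move_arm", "payload": {
  "targets": [
    [[0,0,0],[0,0,0]],
    [[0,0,0],[0,0,0]],
    [[0,0,0],[0,0,0]],
    [[0,0,-0.5],[0,0,0]]
  ],
  "jaw": 6.5
}}

```text
time_s: 25.0
tcp_pos: [0.5615, 0.0422, 0.0681]
eef_rot: [179.9, -0.0, -80.5]
contact_force: [1.0, -0.3, 0.3]
gripper_width: 0.064
gripper_force: 0.0
```

{"api": "move_arm", "payload": {
  "targets": [
    [[0,0,-3],[0,0,0]],
    [[0,0,-7],[0,0,0]],
    [[0,0,-11],[0,0,0]],
    [[-1,0,-13],[0,0,0]],
    [[4,0,-14],[0,0,0]]
  ]
}}

```text
time_s: 25.62
tcp_pos: [0.5695, 0.0051, 0.2108]
eef_rot: [-179.8, 0.0, -80.2]
contact_force: [1.1, -1.1, 0.8]
gripper_width: 0.0651
gripper_force: 0.0
```

Run:
```python
from h import *
s=r.get_state();print(s['tcp_pos'],s['contact_force'])
d=viewer.capture('wrist')
A=cv2.resize(d['image'][100:320,170:390],(400,400));e=viewer.capture('scene')
B=cv2.resize(e['image'][180:280,240:340],(400,400),interpolation=cv2.INTER_CUBIC)
cv2.imwrite('pics/c8.png',np.hstack([A,B]))
for n in['spacer','nest']:print(n,[(q['score'],q['location'],w(d,*q['location'],.0195 if n=='spacer' else .0135).round(4)) for q in pinpoint(n,'wrist')][:2])
```

```text
[0.56948008 0.00514259 0.21080629] [ 1.0531236  -1.10803214  0.84589529]
spacer [(0.57, [219.9, 281.8], array([0.5643, 0.0436, 0.0195]))]
nest [(0.86, [221.8, 279.6], array([0.5664, 0.0487, 0.0135]))]
```

View pics/c8.png

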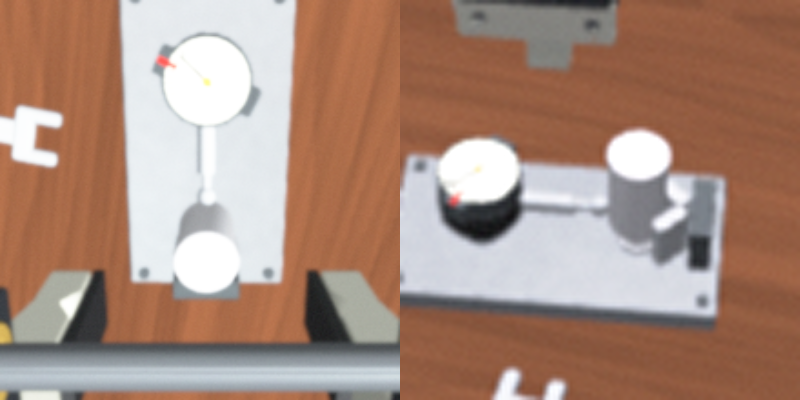

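The spacer stands upright in the V with the plunger bearing on it. The needle, with its tip at (178,53), stands about 20° clockwise of the red mark at (162,62), as expected. I'm handing the job in.

```bash
python3 -c "
from h import *
print(r.close_job())"
```

```text
the job is handed in; nothing more can be done
None
```

I handed the job in at about 26 s of the 67 s allowed: the bezel is zeroed, the master stands on the green pad, and the spacer was pressed onto its seat with about 20 N and released; the hand-in call returned no verdict.

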